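Hold the spring clip open over the recipe card

TASK

Take the spring clip off its rack by squeezing its two wings together and lifting it off the steel strip, then lower it, jaws wide open, over the top edge of the taller of the two upright cards so that the edge lies between the jaws near its middle, without bumping or pinching the card. Finish while still holding the clip there, upright, squeezed wide open and clear of the card, ready for a second sheet to be slipped in: do not let go of it. Leave the other things on the worktop where they are.

Things in the scene. Friction and masses are not known exactly. Their poses are not given: they have to be found in the camera images.
- clip_pivot (a point): middle of the pivot pin of a grey plastic spring clip, about 60 g, 50 mm wide along y, upright: two wings above the pin, two jaws below. x runs across the wings (the way they are squeezed), z up. The pin's underside is 5 mm below this point. At the start the clip sits on the rack, jaws biting the steel strip, tips on the wooden block, this point 65 mm above the worktop
- clip_wings (a point): where to squeeze: midway between the wings, 20 mm above the pin. The wings are flat plates 40 mm wide along y, 4 mm thick, from 2 to 38 mm above the pin in a V: outer faces 22 mm apart at the bottom, 49 mm at the top. Squeezed, both halves turn alike; at the stop the wings are parallel, outer faces 20 mm apart. Takes about 6 N per side to start, 12 N at the stop; springs back
- clip_jaws (a point): midway between the jaw tips, 45 mm below the pin. The tips are 50 mm wide along y, 1 mm apart when shut, about 32 mm when fully open. Below the pin the open jaws stand wider than the wings (outer faces up to 45 mm apart), so fingertips should stay above the pin's height
- jaw_near (a joint): how far the clip's half on its own -x side has turned, rad: 0 shut, 0.36 fully open; the other half turns alike. The gap between the jaw tips is 1 mm + 90 mm x sin(value): 20 mm at 0.22
- strip_top (a point): the middle of the top edge of the rack's steel strip, 50 mm above the worktop. The rack is fixed: a wooden block 60 x 110 x 20 mm with an upright steel strip 3 mm thick and 90 mm long along its y axis, rising 30 mm out of the block. The clip's pin starts 15 mm above the strip's top edge, within 15 mm of the middle along y; lift it 35 mm or more to clear the strip
- tall_edge (a point): the middle of the top edge of the taller card, 135 mm above the worktop. A stiff plain paper card 90 mm wide along y (the direction of the edge), 3 mm thick along x, z up, fixed upright in a wooden foot 50 x 72 x 25 mm that does not move
- low_edge (a point): the middle of the top edge of the other, lower and wider card (not to be used), 95 mm above the worktop, 140 mm wide along y, 3 mm thick, fixed in a wooden foot 50 x 112 x 25 mm
- tall_card: the taller card itself; origin on the worktop under the middle of the card, axes as its edge
- clip: the clip with both its halves; origin and axes as the pivot point
- tin_fish: bystander: flat round tin, 86 mm across, 40 mm high; origin under its middle
- lemon_1: bystander: a lemon, 77 x 51 x 52 mm; origin at its underside
- salt_shaker: bystander: glass salt shaker, 44 mm across, 90 mm high; origin under its middle
- honey_jar: bystander: squat jar with a screw lid, 58 x 62 x 86 mm; origin under its middle
- pepper_mill: bystander: turned wooden pepper mill, 58 mm across, 170 mm high, at the back; origin under its middle
- spice_0: bystander: glass spice jar with a screw cap, 46 mm across, 106 mm high, at the back; origin under its middle
- tea_box: bystander: carton 72 x 135 x 78 mm, at the back; origin under its middle
- teaspoon: bystander: steel teaspoon lying flat, 139 x 30 x 10 mm; origin under its middle

How it is judged:
On the way:
1. the clip is held squeezed open in the fingers and lifted clear of the strip on its rack (z of clip_pivot in the frame of strip_top above 0.052 m and value of joint jaw_near above 0.1 rad and contact force between the fingers and clip above 2 N), for 0.1 s.
At the end, for the whole second after the job is handed in: The fingers still hold the clip, at rest, jaw tips over 20 mm apart; the tall card's edge lies between the jaws, 6 to 33 mm below the pin, the pin within 12 mm of the card's plane and 25 mm of the edge's middle, turned and tilted under 0.3 rad, the clip not touching the card (under 0.3 N) (value of joint jaw_near above 0.22 rad and z of clip_pivot in the frame of tall_edge between 0.006 and 0.033 m and x of clip_pivot in the frame of tall_edge between -0.012 and 0.012 m and y of clip_pivot in the frame of tall_edge between -0.025 and 0.025 m and angle between the y axis of clip and the y axis of tall_edge, either way round below 0.3 rad and angle between clip's own z axis and vertical below 0.3 rad and contact force between the fingers and clip above 2 N and contact force between clip and tall_card below 0.3 N and linear speed of clip below 0.02 m/s); the arm keeps its last pose, push and grip.
It fails at once if the clip or the robot presses on the tall card with more than 4 N (contact force between any of clip, the arm, the fingers and tall_card above 4 N).
It fails at once if a bystander is moved more than 20 mm (distance of any of tin_fish, lemon_1, salt_shaker, honey_jar, pepper_mill, spice_0, tea_box, teaspoon from where it was at the start of the episode above 0.02 m).
It also fails if it takes over 38 s, if anything falls off the work surface, if the arm or the gripper's body presses on something with over 40 N, if the wrist force passes 120 N, or if a joint passes its speed limit or range.

ROBOT

A 6-joint arm with a two-finger parallel gripper is mounted at the origin on a cart in front of the work surface, level with it; the furniture and walls round the work are solid. World frame = base frame: x ahead of the robot, y to its left, z up, the work surface at z = 0. Lengths are in m, angles in rad, forces in N, time in s.
With the tool pointing down it reaches from about 0.425 to 0.95 m from the base axis. Payload 3.5 kg.
Tool frame: the origin (TCP) lies between the finger pads; the fingertips stand 8 mm ahead of it and the grasp point (between the pads) lies 11 mm behind it (bot.tip_reach is the distance from the TCP to the fingertips, in m); z points along the fingers, y is the line along which they close (so a half turn about z gives the same grasp; the last joint's range is limited). The gripper opens to 85 mm and grips with 20 to 120 N. Pads are 22 mm wide; open, the fingers measure 114 mm over their backs; the gripper's body (76 mm by 85 mm) begins 54 mm behind the grasp point. The pads swing forward as they close: fully open they stand 13 mm farther back than shut.
Start: joints at [-1.288, 0.286, 1.577, -0, 1.279, -0.15], TCP at [0.283, -0.613, 0.239] pointing down, gripper open.
Joint ranges: [-2.77, 2.77], [-0.9, 2.22], [0.21, 2.48], [-1.53, 4.67], [0.24, 2.81], [-2.84, 2.84]. Speed limits (rad/s): [2.79, 2.79, 3.14, 3.14, 3.14, 3.14].

INTERFACE

Orientations are given as a unit quaternion [x, y, z, w].
In Python, from plant import bot gives the robot as it stands. The module is installed in compiled form; this text tells all that it offers.
- The arm moves only by the tool move_arm, never from a script. Its argument "plan" is a list of rows, each an object of numbers: "tx", "ty", "tz": the shift along the tool's x, y, z scaled (see below); "ax", "ay", "az": the turn, a rotation vector about the tool's x, y, z scaled (see below); "jaw": the gripper command: -1 is fully open, 1 is shut, values between are in proportion. A call has 1 to 8 rows; each row shifts and turns the commanded pose from where the row before left it, along the tool's axes as they then stand; what a row does not reach is not made up. The controller multiplies each number of a shift by 0.15 m and each number of a turn by 10 degrees. A row lasts 1/8 s, in which the tool goes at most 62.5 mm and 10.7 degrees, less where a joint would pass 70% of its speed; a pose out of reach is approached as far as the arm can. A call with a number of a shift or a turn outside -1 to 1 is refused whole. A call with a gripper value outside its range is refused whole. The fingers move at their own pace and stop on an object; "force" is the grip in N (left out, the last holds). Time passes only in rows, so rows that do not move let the fingers close. It gives the time, the measured TCP pose, the force, the opening and the grip force at its end, in the units of the state.
- bot.observe(): the state, without advancing time (a new reading comes with each control period).
- bot.grab_frame(name): name is "scene" or "top"; returns the picture (480x640x3 uint8, red, green, blue); there is no depth.
- bot.camera_model(name): a dict with "fx", "fy", "cx", "cy" (pixels), "rvec" (rotation vector, rad) and "tvec" (3), from world to camera coordinates, as OpenCV has them. Camera axes: x right, y down, z forward; pixel columns grow to the right and rows downward; lengths in m; the calibration is good to about 2 mm. A picture is of the moment at which its call begins. camera_model takes no time and is no camera call.
- bot.close_job(): hands the job in; it is judged then, once.
The state is a dict: "t": time; "qpos": joint angles; "qvel": joint speeds; "tau": joint torques, N m; "tcp_pos": TCP position; "orientation": TCP orientation; "contact_force": force on the tool from outside, world axes, zero at the start; "wrist_torque": the same for the moment, N m; "width": finger opening in m; "finger_force": force on a finger pad.
Only numpy, scipy, OpenCV 4.12 (cv2) and the standard library are available. Lean on these libraries where they do the work, as an engineer would, in place of code of your own. Each camera call takes 0.05 s, during which the arm holds its last target. There are 200 camera calls.

## Working session

There is one attempt and no reset: what is moved stays moved. The work goes in short steps, Python scripts to look and compute and a tool call to move; the robot and the scene stay as the last step left them, time stands still between calls to the robot, and variables do not carry over. Pictures are saved under pics/ and viewed, at most 10 in all, crops included, and the job is handed in when it is done.

Besides the shell and the picture viewer there is one more tool, called as a command line: name --argument value ..., lists and objects as JSON in quotes. move_arm: Moves the arm, as the interface text tells. Its arguments: {"type":"object","properties":{"plan":{"type":"array","items":{"type":"object","properties":{"tx":{"type":"number","minimum":-1,"maximum":1},"ty":{"type":"number","minimum":-1,"maximum":1},"tz":{"type":"number","minimum":-1,"maximum":1},"ax":{"type":"number","minimum":-1,"maximum":1},"ay":{"type":"number","minimum":-1,"maximum":1},"az":{"type":"number","minimum":-1,"maximum":1},"jaw":{"type":"number"}}}},"force":{"type":"number"}},"required":["plan"]}

```bash
mkdir -p pics
python3 - <<'E'
from plant import bot
import cv2
for n in("scene","top"):
    cv2.imwrite(f"pics/{n}0.png",bot.grab_frame(n)[:,:,::-1]); print(n,bot.camera_model(n))
print(bot.observe(), bot.tip_reach)
E
```

```text
scene {'fx': 585.3802333045492, 'fy': 585.3802333045492, 'cx': 333.3339979247117, 'cy': 240.4639597640127, 'rvec': array([ 1.89872142, -1.27746552,  0.66916011]), 'tvec': array([-0.18476717,  0.3985904 ,  1.05623276])}
top {'fx': 462.5661418129823, 'fy': 462.5661418129823, 'cx': 320.4168997266775, 'cy': 245.1510543215527, 'rvec': array([ 2.15822088, -2.1035634 ,  0.200702  ]), 'tvec': array([8.84827363e-04, 5.90656951e-01, 9.19516624e-01])}
{'t': 0.1, 'qpos': array([-1.28795448e+00,  2.87115330e-01,  1.57804067e+00,  3.85013251e-05,
        1.27861752e+00, -1.50029601e-01]), 'qvel': array([-0.00082698, -0.00161422, -0.00490641, -0.00168723, -0.00019197,
        0.00092165]), 'tau': array([ 6.97226569e-04, -4.07297945e+01, -2.93700063e+01, -1.42753374e-04,
        3.44039167e-03,  6.07063754e-06]), 'tcp_pos': array([ 0.28300061, -0.61216689,  0.23805453]), 'orientation': array([ 9.76669694e-01,  2.14744313e-01, -5.39699746e-05, -1.08925055e-03]), 'contact_force': array([ 0.58514646, -0.45942199,  0.45767862]), 'wrist_torque': array([0.00874292, 0.02591467, 0.00824847]), 'finger_force': 0.0, 'width': 0.085276114746198} 0.008
```

View pics/scene0.png

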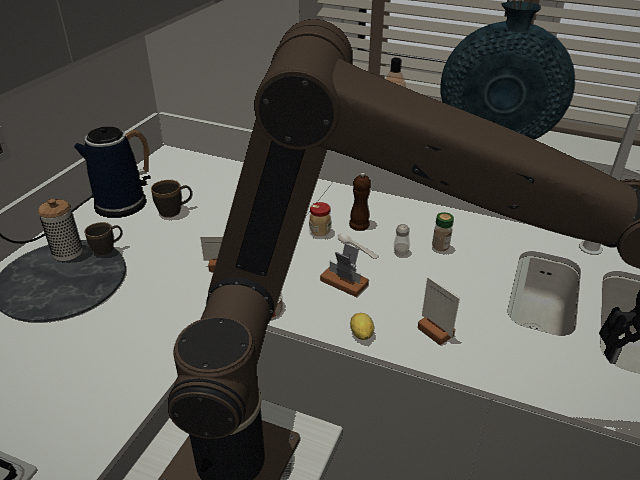

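View pics/top0.png

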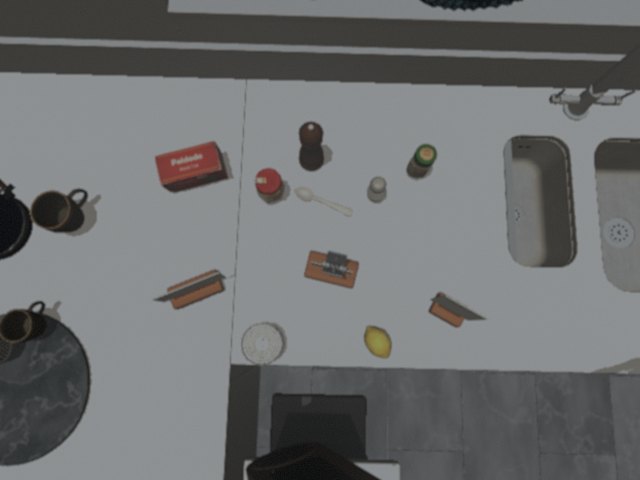

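The scene view shows the rack with the clip near (345,272) and the tall card near (440,305). The top view shows them near (333,266) and (457,307). The other card, at left (195,288), is the wider one. I'll enlarge these areas.

Run:
```python
import cv2,numpy as np
t=cv2.imread("pics/top0.png");s=cv2.imread("pics/scene0.png")
f=lambda im,x,y:cv2.resize(im[y:y+60,x:x+80],(400,300),interpolation=cv2.INTER_CUBIC)
cv2.imwrite("pics/crop.png",np.vstack([np.hstack([f(t,292,236),f(t,415,280)]),np.hstack([f(s,305,240),f(s,400,285)])]))
```

```text
(no output)
```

View pics/crop.png

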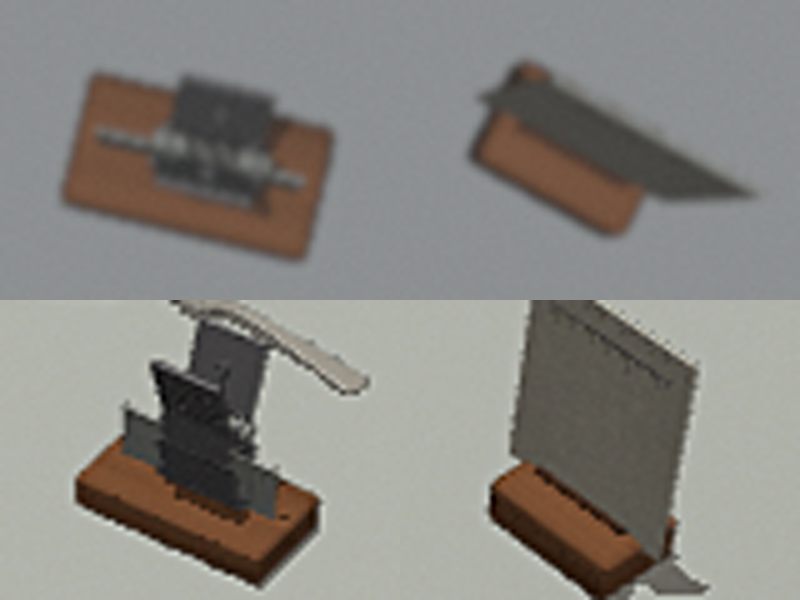

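```bash
cat > h.py <<'E'
import numpy as np,cv2
from plant import bot
def K(n):
    m=bot.camera_model(n);R=cv2.Rodrigues(m['rvec'])[0];return m,R,np.array(m['tvec'])
def px(n,p):
    m,R,t=K(n);c=R@np.array(p)+t;return np.round([m['fx']*c[0]/c[2]+m['cx'],m['fy']*c[1]/c[2]+m['cy']],1)
def at(n,uv,z):
    m,R,t=K(n);d=R.T@np.array([(uv[0]-m['cx'])/m['fx'],(uv[1]-m['cy'])/m['fy'],1]);o=-R.T@t
    return o+d*(z-o[2])/d[2]
E
python3 - <<'E'
from h import *
np.set_printoptions(precision=4,suppress=True)
m,R,t=K("top");print("cam",-R.T@t)
c1=lambda x,y:(292+x/5,236+y/5)
c2=lambda x,y:(415+(x-400)/5,280+y/5)
s1=lambda x,y:(305+x/5,240+(y-300)/5)
s2=lambda x,y:(400+(x-400)/5,285+(y-300)/5)
def seg(nm,n,a,b,z):
    A,B=at(n,a,z),at(n,b,z);d=B-A;print(nm,A[:2],B[:2],"mid",(A+B)[:2]/2,"len",np.hypot(*d[:2]),"ang",np.degrees(np.arctan2(d[1],d[0])))
seg("strip top","top",c1(97,133),c1(303,183),.05)
seg("strip scn","scene",s1(125,403),s1(280,472),.05)
seg("farwing","top",c1(180,75),c1(273,97),.103)
seg("nearwing","top",c1(155,180),c1(255,205),.103)
seg("block back","top",c1(92,72),c1(335,128),.02)
seg("card","top",c2(555,80),c2(757,195),.135)
seg("card scn","scene",(426.5,278.5),s2(697,370),.135)
seg("nearwing scn","scene",s1(153,362),s1(218,395),.103)
seg("farwing scn","scene",s1(197,320),s1(270,345),.103)
seg("foot front","top",c2(470,155),c2(610,235),.0)
seg("cardbase","top",c2(480,97),c2(665,195),.025)
E
```

```text
cam [0.4166 0.0217 1.0101]
strip top [0.5534 0.034 ] [ 0.5345 -0.0526] mid [ 0.544  -0.0093] len 0.08863044927107096 ang -102.26096968925216
strip scn [0.5538 0.0305] [ 0.533  -0.0584] mid [ 0.5434 -0.0139] len 0.091331349040291 ang -103.16971115340824
farwing [0.57  0.001] [ 0.5621 -0.0362] mid [ 0.566  -0.0176] len 0.037964189827056766 ang -101.9839116377211
nearwing [0.5277 0.0099] [ 0.5188 -0.0297] mid [ 0.5233 -0.0099] len 0.040601972301907575 ang -102.63098258074487
block back [0.5843 0.0373] [ 0.5625 -0.0685] mid [ 0.5734 -0.0156] len 0.10801668188920041 ang -101.63451252477402
card [ 0.4842 -0.2233] [ 0.4431 -0.2982] mid [ 0.4637 -0.2607] len 0.08547509287133448 ang -118.73736123380941
card scn [ 0.4763 -0.2251] [ 0.438  -0.3051] mid [ 0.4572 -0.2651] len 0.08870605841954124 ang -115.5865436685887
nearwing scn [0.5254 0.0056] [ 0.5136 -0.0318] mid [ 0.5195 -0.0131] len 0.03925093602772178 ang -107.55318981272632
farwing scn [ 0.565  -0.0018] [ 0.5599 -0.0413] mid [ 0.5625 -0.0215] len 0.039782784154570434 ang -97.43813373940252
foot front [ 0.4613 -0.2233] [ 0.4286 -0.2833] mid [ 0.4449 -0.2533] len 0.06827733440848582 ang -118.6147298854884
cardbase [ 0.4847 -0.2219] [ 0.4455 -0.2995] mid [ 0.4651 -0.2607] len 0.08687741033412433 ang -116.83219575089016
```

move_arm --plan '[{"az": -1,"jaw": -1},{"az": -1,"jaw": -1},{"az": -1,"jaw": -1},{"az": -1,"jaw": -1},{"az": -1,"jaw": -1},{"az": -0.27,"jaw": -1},{"tx": 0.355,"ty": 0.069,"jaw": -1},{"tx": 0.355,"ty": 0.069,"jaw": -1}]'

```text
$.plan[0]: bad value
```

move_arm --plan '[{"tx": 0.355,"ty": 0.069,"jaw": -1},{"tx": 0.355,"ty": 0.069,"jaw": -1},{"tx": 0.355,"ty": 0.069,"jaw": -1},{"tx": 0.355,"ty": 0.069,"jaw": -1},{"tx": 0.355,"ty": 0.069,"jaw": -1},{"tx": 0.355,"ty": 0.069,"jaw": -1},{"tx": 0.355,"ty": 0.069,"jaw": -1},{"tx": 0.355,"ty": 0.069,"jaw": -1}]'

```text
$.plan[0]: bad value
```

move_arm --plan '[{"tx": 0.355,"ty": 0.069,"jaw": -1},{"tx": 0.355,"ty": 0.069,"jaw": -1},{"tz": 0.3,"jaw": -1},{"jaw": -1},{"jaw": -1}]'

```text
$.plan[0]: bad value
```

move_arm --plan '[{"tx": 0,"ty": 0,"tz": 0,"ax": 0,"ay": 0,"az": -1,"jaw": -1}]'

```text
t: 0.22
tcp_pos: [0.283, -0.6123, 0.2384]
orientation: [0.954, 0.301, 0.0, -0.001]
contact_force: [-0.4, 0.1, -0.3]
width: 0.0849
finger_force: 0.0
```

move_arm --plan '[{"tx": 0,"ty": 0,"tz": 0,"ax": 0,"ay": 0,"az": -1,"jaw": -1},{"tx": 0,"ty": 0,"tz": 0,"ax": 0,"ay": 0,"az": -1,"jaw": -1},{"tx": 0,"ty": 0,"tz": 0,"ax": 0,"ay": 0,"az": -1,"jaw": -1},{"tx": 0,"ty": 0,"tz": 0,"ax": 0,"ay": 0,"az": -1,"jaw": -1},{"tx": 0,"ty": 0,"tz": 0,"ax": 0,"ay": 0,"az": -0.27,"jaw": -1},{"tx": 0.355,"ty": 0.069,"tz": 0,"ax": 0,"ay": 0,"az": 0,"jaw": -1},{"tx": 0.355,"ty": 0.069,"tz": 0,"ax": 0,"ay": 0,"az": 0,"jaw": -1},{"tx": 0.355,"ty": 0.069,"tz": 0,"ax": 0,"ay": 0,"az": 0,"jaw": -1}]'

```text
t: 1.23
tcp_pos: [0.3483, -0.4618, 0.2386]
orientation: [0.78, 0.626, 0.0, -0.001]
contact_force: [0.6, 0.8, -0.4]
width: 0.0849
finger_force: 0.0
```

move_arm --plan '[{"tx": 0.355,"ty": 0.069,"tz": 0,"ax": 0,"ay": 0,"az": 0,"jaw": -1},{"tx": 0.355,"ty": 0.069,"tz": 0,"ax": 0,"ay": 0,"az": 0,"jaw": -1},{"tx": 0.355,"ty": 0.069,"tz": 0,"ax": 0,"ay": 0,"az": 0,"jaw": -1},{"tx": 0.355,"ty": 0.069,"tz": 0,"ax": 0,"ay": 0,"az": 0,"jaw": -1},{"tx": 0.355,"ty": 0.069,"tz": 0,"ax": 0,"ay": 0,"az": 0,"jaw": -1},{"tx": 0.355,"ty": 0.069,"tz": 0,"ax": 0,"ay": 0,"az": 0,"jaw": -1},{"tx": 0.355,"ty": 0.069,"tz": 0,"ax": 0,"ay": 0,"az": 0,"jaw": -1},{"tx": 0.355,"ty": 0.069,"tz": 0,"ax": 0,"ay": 0,"az": 0,"jaw": -1}]'

```text
t: 2.22
tcp_pos: [0.5213, -0.0637, 0.239]
orientation: [0.78, 0.626, -0.0, -0.0]
contact_force: [0.7, -0.1, -0.0]
width: 0.0856
finger_force: 0.0
```

move_arm --plan '[{"tx": 0.355,"ty": 0.069,"tz": 0,"ax": 0,"ay": 0,"az": 0,"jaw": -1},{"tx": 0,"ty": 0,"tz": 0.3,"ax": 0,"ay": 0,"az": 0,"jaw": -1},{"tx": 0,"ty": 0,"tz": 0.2,"ax": 0,"ay": 0,"az": 0,"jaw": -1},{"tx": 0,"ty": 0,"tz": 0,"ax": 0,"ay": 0,"az": 0,"jaw": -1},{"tx": 0,"ty": 0,"tz": 0,"ax": 0,"ay": 0,"az": 0,"jaw": -1}]'

```text
t: 2.85
tcp_pos: [0.5433, -0.0161, 0.1655]
orientation: [0.78, 0.626, 0.0, 0.001]
contact_force: [-1.0, -0.9, 0.2]
width: 0.0855
finger_force: 0.0
```

Run:
```python
from h import *
o=bot.observe();print(o['tcp_pos'],o['orientation'],o['t'],o['width'])
s=bot.grab_frame("scene")[:,:,::-1];t=bot.grab_frame("top")[:,:,::-1]
f=lambda im,x,y:cv2.resize(im[y:y+120,x:x+80],(400,600),interpolation=cv2.INTER_CUBIC)
cv2.imwrite("pics/c2.png",np.hstack([f(s,305,200),f(t,292,200)]))
```

```text
[ 0.54334852 -0.01606674  0.16547074] [7.79979628e-01 6.25804431e-01 4.81051680e-04 6.02348981e-04] 2.85 0.08546834482748797
```

View pics/c2.png

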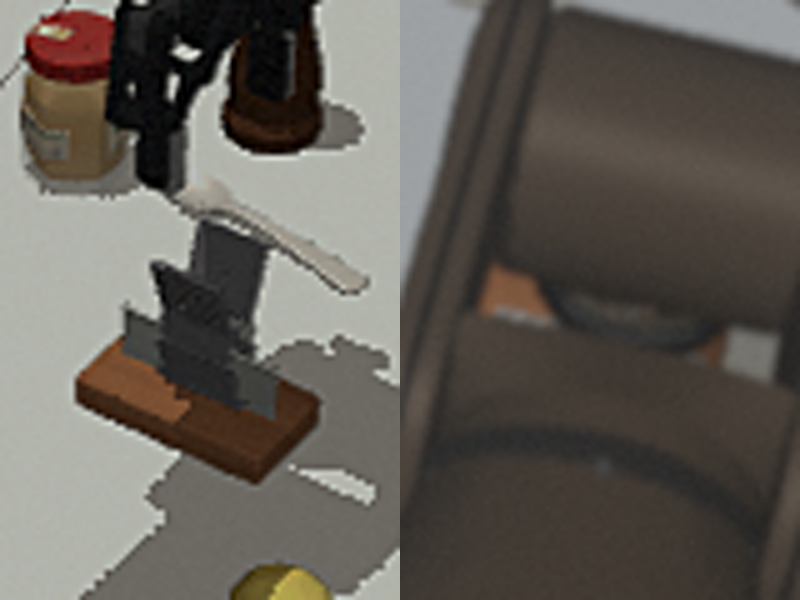

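Run:
```python
from h import *
p=np.array([.5433,-.0161,.1705]);y=np.array([.976,-.216,0]);x=np.array([.216,.976,0])
for s in(-1,1):
  for w in (-.011,.011): print(s,w,[(px("scene",p+s*d*y+w*x)-[305,200])*5 for d in(.0425,.057)])
print(px("scene",[.5425,-.0155,.103]))
```

```text
-1 -0.011 [array([183., 188.]), array([165. , 203.5])]
-1 0.011 [array([142.5, 171.5]), array([124.5, 186.5])]
1 -0.011 [array([282., 102.]), array([298.,  88.])]
1 0.011 [array([242.5,  87. ]), array([259.,  73.])]
[346.4 250.5]
```

move_arm --plan '[{"tx": 0,"ty": 0,"tz": 0.2,"ax": 0,"ay": 0,"az": 0,"jaw": -1},{"tx": 0,"ty": 0,"tz": 0.2,"ax": 0,"ay": 0,"az": 0,"jaw": -1},{"tx": 0,"ty": 0,"tz": 0.17,"ax": 0,"ay": 0,"az": 0,"jaw": -1},{"tx": 0,"ty": 0,"tz": 0,"ax": 0,"ay": 0,"az": 0,"jaw": -1},{"tx": 0,"ty": 0,"tz": 0,"ax": 0,"ay": 0,"az": 0,"jaw": -1}]' --force 40

```text
t: 3.58
tcp_pos: [0.5441, -0.0162, 0.0808]
orientation: [0.78, 0.626, 0.001, 0.001]
contact_force: [0.6, -0.5, 0.2]
width: 0.0853
finger_force: 0.0
```

move_arm --plan '[{"tx": 0,"ty": 0,"tz": 0,"ax": 0,"ay": 0,"az": 0,"jaw": 0.2},{"tx": 0,"ty": 0,"tz": 0,"ax": 0,"ay": 0,"az": 0,"jaw": 0.4},{"tx": 0,"ty": 0,"tz": 0,"ax": 0,"ay": 0,"az": 0,"jaw": 0.6},{"tx": 0,"ty": 0,"tz": 0,"ax": 0,"ay": 0,"az": 0,"jaw": 0.8},{"tx": 0,"ty": 0,"tz": 0,"ax": 0,"ay": 0,"az": 0,"jaw": 1},{"tx": 0,"ty": 0,"tz": 0,"ax": 0,"ay": 0,"az": 0,"jaw": 1},{"tx": 0,"ty": 0,"tz": 0,"ax": 0,"ay": 0,"az": 0,"jaw": 1},{"tx": 0,"ty": 0,"tz": 0,"ax": 0,"ay": 0,"az": 0,"jaw": 1}]' --force 40

```text
t: 4.58
tcp_pos: [0.5461, -0.0165, 0.0821]
orientation: [0.78, 0.626, 0.003, 0.003]
contact_force: [1.8, -0.5, 8.0]
width: 0.0179
finger_force: 45.3
```

Run:
```python
from h import *
s=bot.grab_frame("scene")[:,:,::-1]
cv2.imwrite("pics/c3.png",cv2.resize(s[215:305,295:415],(800,600),interpolation=cv2.INTER_CUBIC))
o=bot.observe();print(o['contact_force'],o['width'],o['wrist_torque'])
```

```text
[ 2.43076449 -0.64731769  8.09629229] 0.017860187107537905 [-0.10245273 -0.31665664  0.01816883]
```

View pics/c3.png

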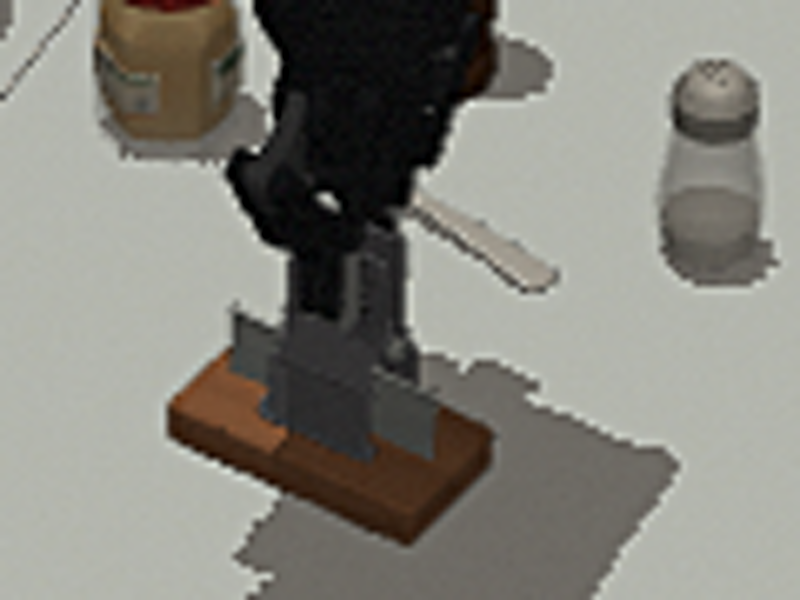

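The jaws are spread open and both wings are between the pads. Next I lift straight up.

move_arm --plan '[{"tx": 0,"ty": 0,"tz": -0.1,"ax": 0,"ay": 0,"az": 0,"jaw": 1},{"tx": 0,"ty": 0,"tz": -0.15,"ax": 0,"ay": 0,"az": 0,"jaw": 1},{"tx": 0,"ty": 0,"tz": -0.2,"ax": 0,"ay": 0,"az": 0,"jaw": 1},{"tx": 0,"ty": 0,"tz": -0.25,"ax": 0,"ay": 0,"az": 0,"jaw": 1},{"tx": 0,"ty": 0,"tz": -0.25,"ax": 0,"ay": 0,"az": 0,"jaw": 1},{"tx": 0,"ty": 0,"tz": -0.1,"ax": 0,"ay": 0,"az": 0,"jaw": 1},{"tx": 0,"ty": 0,"tz": 0,"ax": 0,"ay": 0,"az": 0,"jaw": 1},{"tx": 0,"ty": 0,"tz": 0,"ax": 0,"ay": 0,"az": 0,"jaw": 1}]'

```text
t: 5.62
tcp_pos: [0.5416, -0.0156, 0.2342]
orientation: [0.78, 0.626, -0.001, -0.001]
contact_force: [-0.1, 0.0, -1.5]
width: 0.0178
finger_force: 44.8
```

Run:
```python
from h import *
s=bot.grab_frame("scene")[:,:,::-1]
cv2.imwrite("pics/c4.png",cv2.resize(s[165:285,285:445],(800,600),interpolation=cv2.INTER_CUBIC))
o=bot.observe();print(o['tcp_pos'],o['contact_force'],o['width'])
p=o['tcp_pos'];y=np.array([.976,-.216,0]);x=np.array([.216,.976,0])
for dz in(-.017,-.062):
  for w in(-.025,.025):
    for d in (-.016,.016): print(dz,w,d,(px("scene",p+[0,0,dz]+w*x+d*y)-[285,165])*5)
```

```text
[ 0.54154955 -0.01553989  0.23396717] [-0.26448906  0.08806986 -0.78782639] 0.018137483799439646
-0.017 -0.025 -0.016 [341.5 263. ]
-0.017 -0.025 0.016 [379.5 231. ]
-0.017 0.025 -0.016 [249.  227.5]
-0.017 0.025 0.016 [287.5 196.5]
-0.062 -0.025 -0.016 [338. 345.]
-0.062 -0.025 0.016 [375. 312.]
-0.062 0.025 -0.016 [247.  308.5]
-0.062 0.025 0.016 [285. 277.]
```

View pics/c4.png

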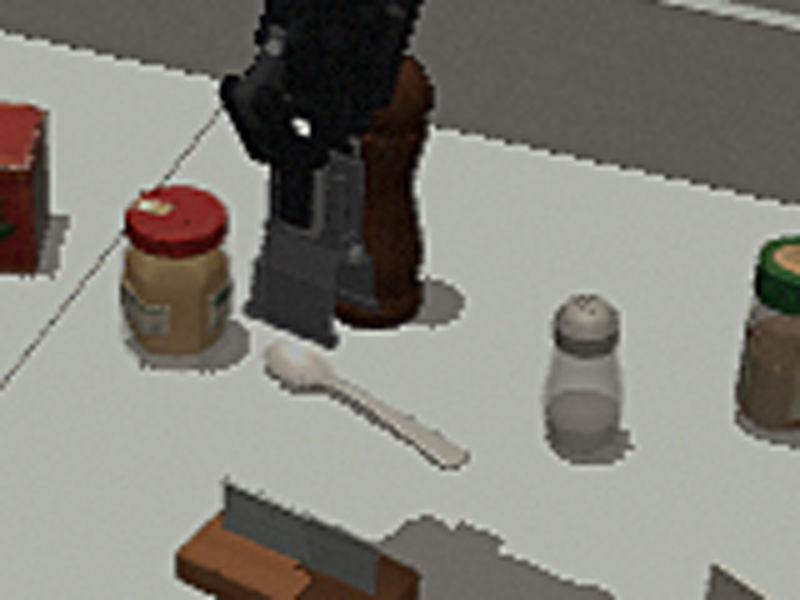

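move_arm --plan '[{"tx": 0,"ty": 0,"tz": 0,"ax": 0,"ay": 0,"az": 0.75,"jaw": 1},{"tx": 0,"ty": 0,"tz": 0,"ax": 0,"ay": 0,"az": 0.75,"jaw": 1},{"tx": -0.286,"ty": 0.047,"tz": 0,"ax": 0,"ay": 0,"az": 0,"jaw": 1},{"tx": -0.286,"ty": 0.047,"tz": 0,"ax": 0,"ay": 0,"az": 0,"jaw": 1},{"tx": -0.286,"ty": 0.047,"tz": 0,"ax": 0,"ay": 0,"az": 0,"jaw": 1},{"tx": -0.286,"ty": 0.047,"tz": 0,"ax": 0,"ay": 0,"az": 0,"jaw": 1},{"tx": -0.286,"ty": 0.047,"tz": 0,"ax": 0,"ay": 0,"az": 0,"jaw": 1},{"tx": -0.286,"ty": 0.047,"tz": 0,"ax": 0,"ay": 0,"az": 0,"jaw": 1}]'

```text
t: 6.68
tcp_pos: [0.4602, -0.2644, 0.2344]
orientation: [0.855, 0.519, -0.0, -0.002]
contact_force: [1.1, 0.8, -1.8]
width: 0.0181
finger_force: 44.8
```

move_arm --plan '[{"tx": 0,"ty": 0,"tz": 0,"ax": 0,"ay": 0,"az": 0,"jaw": 1},{"tx": 0,"ty": 0,"tz": 0,"ax": 0,"ay": 0,"az": 0,"jaw": 1}]'

```text
t: 6.92
tcp_pos: [0.4609, -0.263, 0.2349]
orientation: [0.855, 0.519, -0.0, -0.001]
contact_force: [-0.2, -0.5, -0.8]
width: 0.018
finger_force: 44.8
```

Run:
```python
from h import *
s=bot.grab_frame("scene")[:,:,::-1]
cv2.imwrite("pics/c5.png",cv2.resize(s[230:350,370:530],(800,600),interpolation=cv2.INTER_CUBIC))
o=bot.observe();print(o['tcp_pos'],o['contact_force'],o['width'])
p=o['tcp_pos'];y=np.array([.887,-.462,0]);x=np.array([.462,.887,0])
for w in(-.025,.025):
    for d in (-.016,.016): print(w,d,(px("scene",p+[0,0,-.062]+w*x+d*y)-[370,230])*5)
for c in([.460,-.263],):
  for w in(-.045,0,.045): print('card',w,(px("scene",np.array([*c,.135])+w*x)-[370,230])*5)
```

```text
[ 0.46120921 -0.26268247  0.23523385] [ 0.54277596  0.06817958 -0.7767822 ] 0.017658772450287005
-0.025 -0.016 [392.5 262. ]
-0.025 0.016 [442.5 230. ]
0.025 -0.016 [301.  202.5]
0.025 0.016 [351.  172.5]
card -0.045 [442.5 342. ]
card 0 [360.  287.5]
card 0.045 [280.5 235.5]
```

View pics/c5.png

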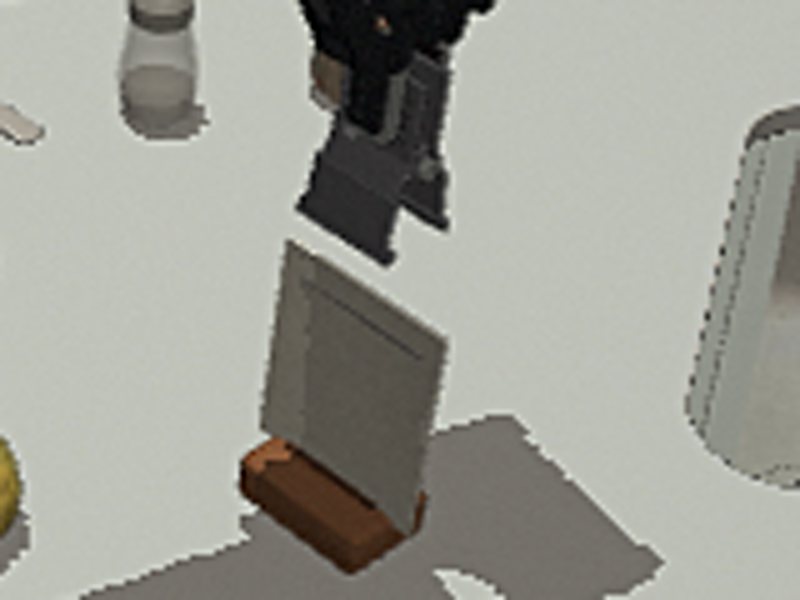

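The open jaws straddle the card plane and the prediction matches within about 2 mm: the card edge runs from (287,239) to (445,340) in the crop. I'll lower slowly.

move_arm --plan '[{"tx": 0,"ty": 0,"tz": 0.08,"ax": 0,"ay": 0,"az": 0,"jaw": 1},{"tx": 0,"ty": 0,"tz": 0.08,"ax": 0,"ay": 0,"az": 0,"jaw": 1},{"tx": 0,"ty": 0,"tz": 0.07,"ax": 0,"ay": 0,"az": 0,"jaw": 1},{"tx": 0,"ty": 0,"tz": 0.04,"ax": 0,"ay": 0,"az": 0,"jaw": 1},{"tx": 0,"ty": 0,"tz": 0.03,"ax": 0,"ay": 0,"az": 0,"jaw": 1},{"tx": 0,"ty": 0,"tz": 0,"ax": 0,"ay": 0,"az": 0,"jaw": 1}]'

```text
t: 7.72
tcp_pos: [0.4613, -0.2636, 0.1911]
orientation: [0.855, 0.519, -0.0, -0.0]
contact_force: [-0.3, 0.4, -1.3]
width: 0.0177
finger_force: 44.8
```

move_arm --plan '[{"tx": 0,"ty": 0,"tz": 0.05,"ax": 0,"ay": 0,"az": 0,"jaw": 1},{"tx": 0,"ty": 0,"tz": 0.05,"ax": 0,"ay": 0,"az": 0,"jaw": 1},{"tx": 0,"ty": 0,"tz": 0.03,"ax": 0,"ay": 0,"az": 0,"jaw": 1},{"tx": 0,"ty": 0,"tz": 0,"ax": 0,"ay": 0,"az": 0,"jaw": 1},{"tx": 0,"ty": 0,"tz": 0,"ax": 0,"ay": 0,"az": 0,"jaw": 1},{"tx": 0,"ty": 0,"tz": 0,"ax": 0,"ay": 0,"az": 0,"jaw": 1}]'

```text
t: 8.48
tcp_pos: [0.4615, -0.2637, 0.1722]
orientation: [0.855, 0.519, 0.0, 0.0]
contact_force: [-0.2, -0.1, -0.0]
width: 0.0178
finger_force: 44.8
```

Run:
```python
from h import *
s=bot.grab_frame("scene")[:,:,::-1];t=bot.grab_frame("top")[:,:,::-1]
f=lambda im,x,y:cv2.resize(im[y:y+75,x:x+50],(400,600),interpolation=cv2.INTER_CUBIC)
cv2.imwrite("pics/c6.png",np.hstack([f(s,420,245),f(t,435,270)]))
o=bot.observe();print(o['tcp_pos'],o['contact_force'],o['width'],o['t'])
p=o['tcp_pos'];y=np.array([.887,-.462,0]);x=np.array([.462,.887,0])
for w in(-.025,.025):
    for d in (-.016,.016): print(w,d,(px("scene",p+[0,0,-.062]+w*x+d*y)-[420,245])*8)
```

```text
[ 0.46148355 -0.26371908  0.17209841] [ 0.75901081  0.08368202 -0.63819499] 0.01793675392411253 8.575
-0.025 -0.016 [200.  481.6]
-0.025 0.016 [278.4 429.6]
0.025 -0.016 [ 58.4 384.8]
0.025 0.016 [136.8 336. ]
```

View pics/c6.png

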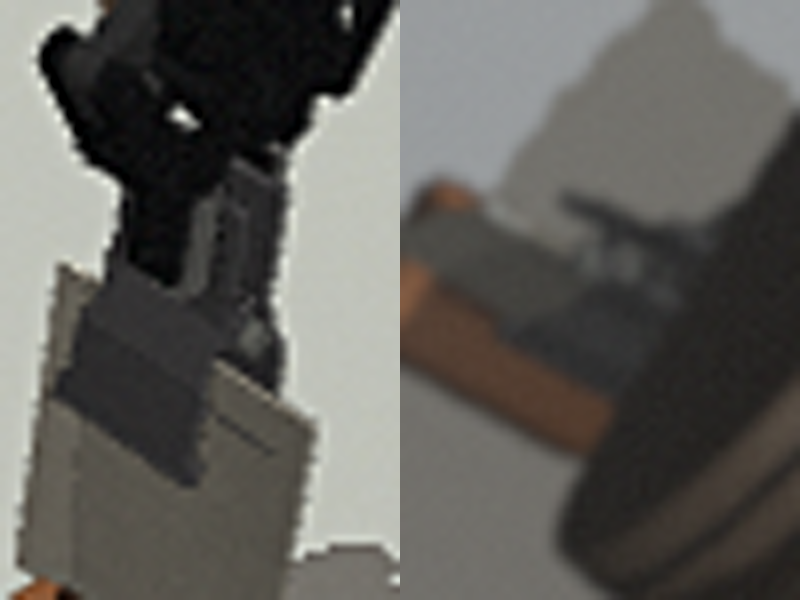

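The near jaw tip, at (60,390) to (195,485), is in front of the card. The far jaw is behind it, with the edge between them near its middle and no contact force. I'm handing it in.

```bash
python3 -c "
from plant import bot
print(bot.close_job())"
```

```text
the job is handed in; nothing more can be done
None
```

I lifted the clip off the rack and handed the job in at about 8.6 s with the clip held squeezed open over the middle of the tall card's top edge. I estimated the pin about 20 mm above the edge and saw no sign of contact with the card, but the hand-in returned no verdict.

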